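Open the watch drawer and hold up its lock bar

TASK

Pull the drawer of the glass-topped watch case out to its stop, so that the lock bar in it comes out from under the case. Then pull the bar's spring latch sideways by its upright tab, away from the bar, and with it held open lift the bar by the same tab off its ball, up to about 35 degrees. Finish while still holding the bar raised by the tab, so that the watches under it can be taken out, and leave the clock, the screwdriver and the parts tub beside the case where they are.

Things in the scene. Friction and masses are not known exactly. Their poses are not given: they have to be found in the camera images.
- case: Dark wooden display case with a clear flat top, fixed on the table: 230 mm deep, 290 mm wide, 120 mm high. Origin under the middle of its front face, on the table; x points from the front to the back (into the case), y to the left as seen by the robot, z up. The drawer, bar and latch all lie along these axes.
- drawer (a joint): How far the drawer is pulled out of the case, in m: 0 shut, 0.15 at its stop. It slides along -x of the case with about 2.5 N of friction and stays where it is left.
- drawer_handle (a point): Middle of the drawer's handle: a round steel rod 10 mm thick, 130 mm long along the case's y, 100 mm above the table and 52 mm in front of the case when shut; the drawer's front panel is 34 mm clear behind the rod, its top 112 mm above the table. The rod is held at 55 mm either side of the middle.
- ball (a point): Centre of the ball mount in the drawer, a steel ball 24 mm across on a post, 40 mm above the table, 34 mm behind the plane of the case's front when the drawer is shut; it travels with the drawer. The drawer's side walls are 60 mm high above the table.
- lock_bar (a joint): Angle of the lock bar, in rad: 0 when it lies over the ball, growing as its front end rises, up to 1.2. Its hinge axis, along the case's y, lies 90 mm behind the ball's centre and 42 mm above the table. The bar is an aluminium strip from there towards the drawer's front, with a 40 mm square coupler over the ball, its top 60 mm above the table. The bar weighs 0.25 to 0.5 kg and falls shut if let go.
- latch (a joint): How far the latch is pulled out sideways, in m: 0 locked, 0.014 at its stop. It rides on the bar's coupler, moves along -y of the case (to the right as seen by the robot) and springs back; the spring pulls with 3 N locked and 9 N at the stop. Below about 0.008 its bolt lies under the ball's collar and the bar cannot rise.
- pull_tab: Upright dark steel tab of the latch, 16 mm (x) by 10 mm (y, the way to grip it), right (-y) of the coupler. Origin in its grip: locked and down it is 35 mm right of the ball's centre, 88 mm above the table (46 mm above the hinge), 14 mm below the tab's top, 28 mm above the coupler's top. It moves with drawer, bar and latch; its axes are the case's when the bar is down.
- clock_mid (a point): Bystander: middle of a grey round desk clock 90 mm high, standing on the table beside the case.
- screwdriver_grip (a point): Bystander: middle of the grip of a black-handled screwdriver 150 mm long, lying on the table beside the case.
- tub_mid (a point): Bystander: middle of an open grey plastic parts tub, 90 x 70 x 40 mm, standing on the table beside the case.

How it is judged:
On the way, in this order (a step that is already met when the one before it is completed fails the run):
1. the drawer is pulled out (over 130 mm) with the bar still locked down (value of joint drawer above 0.13 m and value of joint latch below 0.004 m and value of joint lock_bar below 0.03 rad), for 0.2 s.
2. the latch is pulled sideways (over 8.5 mm) by its tab while the bar is still down (value of joint latch above 0.0085 m and value of joint lock_bar below 0.12 rad and contact force between the fingers and pull_tab above 1 N), for 0.1 s.
At the end, for the whole second after the job is handed in: The drawer is still out (over 110 mm), the lock bar stands raised between 25 and 50 degrees (0.44 to 0.9 rad) and still, the fingers hold it by the latch's tab (over 1 N), and clock, screwdriver and tub are within 30 mm of where they began (value of joint lock_bar between 0.44 and 0.9 rad and velocity of joint lock_bar between -0.1 and 0.1 rad/s and contact force between the fingers and pull_tab above 1 N and value of joint drawer above 0.11 m and distance of each of clock_mid, screwdriver_grip, tub_mid from where it was at the start of the episode below 0.03 m); the arm keeps its last pose, push and grip.
It fails at once if the desk clock was pushed out of its place (distance of clock_mid from where it was at the start of the episode above 0.03 m).
It fails at once if the screwdriver was pushed out of its place (distance of screwdriver_grip from where it was at the start of the episode above 0.03 m).
It fails at once if the parts tub was pushed out of its place (distance of tub_mid from where it was at the start of the episode above 0.03 m).
It also fails if it takes over 48 s, if anything falls off the work surface, if the arm or the gripper's body presses on something with over 40 N, if the wrist force passes 120 N, or if a joint passes its speed limit or range.

ROBOT

A 6-joint arm with a two-finger parallel gripper is mounted at the origin on the work surface. World frame = base frame: x ahead of the robot, y to its left, z up, the work surface at z = 0. Lengths are in m, angles in rad, forces in N, time in s.
With the tool pointing down it reaches from about 0.375 to 0.9 m from the base axis. Payload 3.1 kg.
Tool frame: the origin (TCP) lies at the very end of the fingers, on their centre line; the grasp point (between the pads) lies manip.grip_depth behind it (manip.grip_depth is the distance from the TCP to the grasp point, in m); x points along the fingers, y is the direction in which the jaws open and shut, and the axes are right-handed (so a half turn about x gives the same grasp; the last joint's range is limited). The gripper opens to 85 mm and grips with 20 to 120 N. Pads are 22 mm wide; open, the fingers measure 114 mm over their backs; the gripper's body (76 mm by 85 mm) begins 54 mm behind the grasp point. The pads swing forward as they close: fully open they stand 13 mm farther back than shut.
Start: joints at [1.103, 0.527, 1.433, -0, 1.181, -0.178], TCP at [0.179, 0.599, 0.231] pointing down, gripper open.
Joint ranges: [-3.08, 3.08], [-0.75, 2.2], [0.22, 2.44], [-1.43, 4.57], [0, 2.65], [-2.85, 2.85]. Speed limits (rad/s): [2.79, 2.79, 3.14, 3.14, 3.14, 3.14].

INTERFACE

Orientations are given as a unit quaternion [x, y, z, w].
In Python, from plant import manip gives the robot as it stands.
- The arm moves only by the tool drive_tool, never from a script. Its argument "moves" is a list of rows, each an object with "dp": the shift along the tool's x, y, z in m, a list of three; "twist": the turn about the tool's x in degrees. A call has exactly 10 rows; each row shifts and turns the commanded pose from where the row before left it, along the tool's axes as they then stand; what a row does not reach is not made up. A row lasts 1/10 s, in which the tool goes at most 50 mm and 8.59 degrees, less where a joint would pass 70% of its speed; a pose out of reach is approached as far as the arm can. A call with a gripper value outside its range is refused whole. "gripper" is the gripper command: -1 is fully open, 1 is shut, values between are in proportion, set as the call begins (left out, the last holds). The fingers move at their own pace and stop on an object; the grip force is fixed at half the most. Time passes only in rows, so rows that do not move let the fingers close, or fill a call up. It gives the time, the measured TCP pose, the force and the opening at its end, in the units of the state.
- manip.observe(): the state, without advancing time (a new reading comes with each control period).
- manip.get_image(name): name is "side" or "top" or "wrist"; returns the picture (384x512x3 uint8, red, green, blue); there is no depth.
- manip.calibration(name): a dict with "fx", "fy", "cx", "cy" (pixels), "R" (3x3) and "t" (3): a world point X has camera coordinates R X + t; the wrist camera has in their place "hand_eye" (4x4, takes a point from camera to tool coordinates, whose origin is the TCP and whose axes are the tool frame's). Camera axes: x right, y down, z forward; pixel columns grow to the right and rows downward; lengths in m; the calibration is good to about 2 mm. A picture is of the moment at which its call begins: read the wrist's pose just before it. calibration takes no time and is no camera call.
- manip.sign_off(): hands the job in, once; it reports no verdict.
The state is a dict: "time": time; "q": joint angles; "qvel": joint speeds; "joint_torque": joint torques, N m; "position": TCP position; "tool_rot": TCP orientation; "contact_force": force on the tool from outside, world axes, zero at the start; "moment": the same for the moment, N m; "opening": opening from 0.0 (shut) to 1.0 (fully open).
Only numpy, scipy, OpenCV 4.12 (cv2) and the standard library are available. Lean on these libraries where they do the work, as an engineer would, in place of code of your own. Each camera call takes 0.05 s, during which the arm holds its last target.

## Working session

There is one attempt and no reset: what is moved stays moved. The work goes in short steps, Python scripts to look and compute and a tool call to move; the robot and the scene stay as the last step left them, time stands still between calls to the robot, and variables do not carry over. Pictures are saved under pics/ and viewed, and the job is handed in when it is done.

Besides the shell and the picture viewer there is one more tool, called after "Emit:" as a command line: name --argument value ..., lists and objects as JSON in quotes. drive_tool: Moves the arm, as the interface text tells. Its arguments: {"type":"object","properties":{"moves":{"type":"array"},"gripper":{"type":"number"}},"required":["moves"]}

```bash
ls; mkdir -p pics; python3 - <<'E'
from plant import manip
import cv2
s=manip.observe()
print(s, manip.grip_depth)
for n in ("side","top","wrist"):
    cv2.imwrite(f"pics/a_{n}.png",manip.get_image(n)[:,:,::-1])
    print(n,manip.calibration(n))
E
```

```text
pics
{'time': 0.0, 'q': array([ 1.10251002e+00,  5.28437120e-01,  1.43389747e+00,  2.75573916e-05,
        1.18140230e+00, -1.78506519e-01]), 'qvel': array([-2.97946000e-04, -8.01117367e-04,  6.45772481e-04, -8.18717606e-05,
        1.70569738e-03, -4.55530347e-04]), 'joint_torque': array([-4.06972449e-04, -4.42363715e+01, -1.78023380e+01, -1.79416847e-04,
        8.45680333e-03,  2.76744413e-05]), 'position': array([0.17823017, 0.59830594, 0.230353  ]), 'tool_rot': array([ 0.10138221,  0.6999461 , -0.10281409,  0.69944719]), 'contact_force': array([-0.08374001,  0.09606833,  0.17255614]), 'moment': array([-0.03835799, -0.0042531 ,  0.00270544]), 'opening': 1.0002167776332702} 0.0187
side {'fx': 488.1998331285221, 'fy': 488.1998331285221, 'cx': 255.8643139183483, 'cy': 190.90263840278584, 'R': array([[ 0.82878175, -0.55953105, -0.00676872],
       [-0.40263266, -0.58789509, -0.70161692],
       [ 0.38859715,  0.5842126 , -0.7125222 ]]), 't': array([-0.49288757,  0.30841267,  0.91961967])}
top {'fx': 469.86912936474124, 'fy': 469.86912936474124, 'cx': 254.406784043715, 'cy': 192.27388432139747, 'R': array([[-0.01246477, -0.99989784,  0.00699569],
       [-0.98677547,  0.01116981, -0.16170779],
       [ 0.16161313, -0.00891883, -0.98681389]]), 't': array([0.01378984, 0.62993566, 1.00867203])}
wrist {'fx': 341.12641296866576, 'fy': 341.12641296866576, 'cx': 251.35835866334773, 'cy': 186.3190198298579, 'hand_eye': array([[-2.66170584e-04, -2.57861286e-01,  9.66181912e-01,
        -1.43381490e-01],
       [ 9.99999941e-01,  1.39497516e-04,  3.12717071e-04,
        -7.47545803e-04],
       [-2.15417602e-04,  9.66181938e-01,  2.57861234e-01,
        -6.50780098e-02],
       [ 0.00000000e+00,  0.00000000e+00,  0.00000000e+00,
         1.00000000e+00]])}
```

View pics/a_side.png

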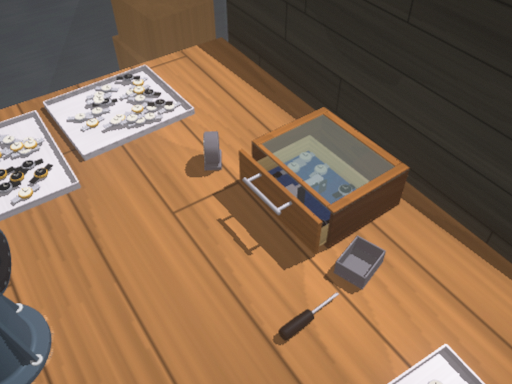

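View pics/a_top.png

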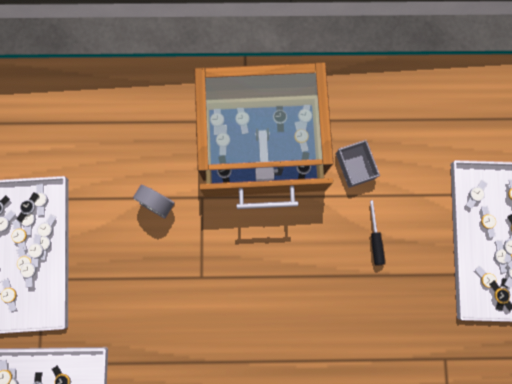

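View pics/a_wrist.png

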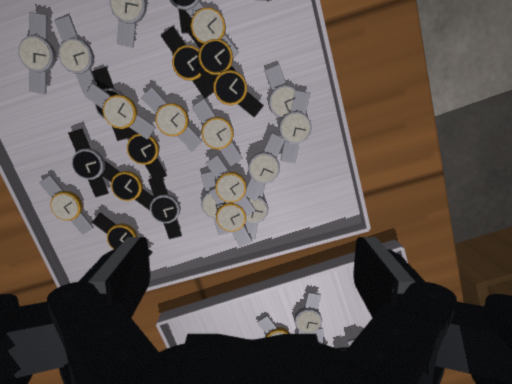

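```bash
python3 - <<'E'
import cv2
a=cv2.imread("pics/a_top.png")[55:275,120:400]
cv2.imwrite("pics/b_top.png",cv2.resize(a,None,fx=2.7,fy=2.7,interpolation=cv2.INTER_CUBIC))
a=cv2.imread("pics/a_side.png")[100:340,190:420]
cv2.imwrite("pics/b_side.png",cv2.resize(a,None,fx=2.5,fy=2.5,interpolation=cv2.INTER_CUBIC))
E
```

```text
(no output)
```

View pics/b_top.png

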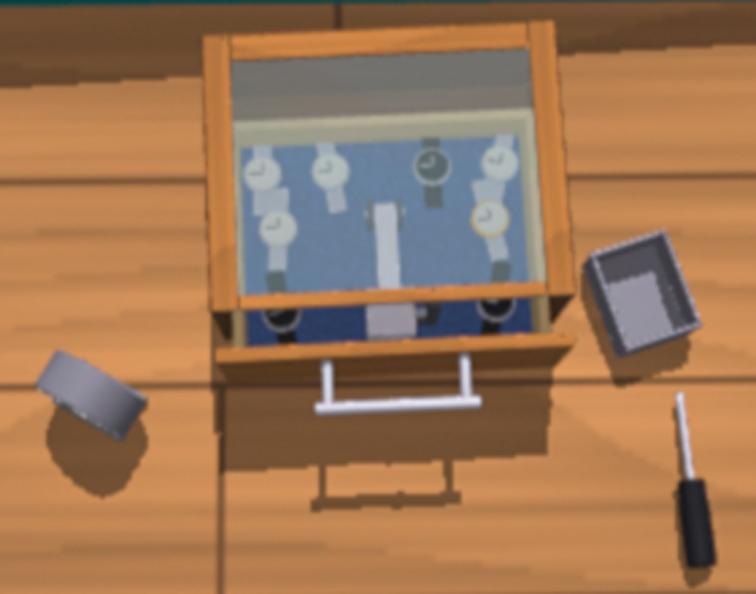

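View pics/b_side.png

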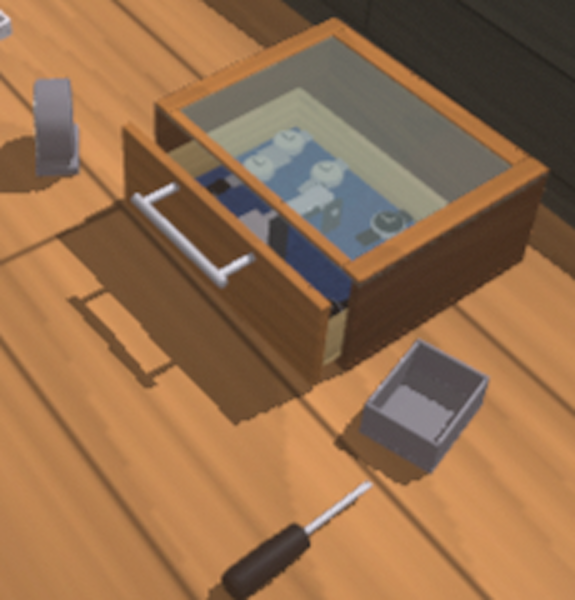

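```bash
cat > h.py <<'E'
import numpy as np, cv2
from plant import manip
from scipy.spatial.transform import Rotation as Ro
C={n:manip.calibration(n) for n in("side","top","wrist")}
def ray(n,u,v,s=None):
    c=C[n]; d=np.array([(u-c["cx"])/c["fx"],(v-c["cy"])/c["fy"],1.])
    if n=="wrist":
        H=c["hand_eye"]; R=Ro.from_quat(s["tool_rot"]).as_matrix()
        return s["position"]+R@H[:3,3], R@H[:3,:3]@d
    return -c["R"].T@c["t"], c["R"].T@d
def onz(n,u,v,z,s=None):
    o,d=ray(n,u,v,s); return o+d*(z-o[2])/d[2]
def proj(n,X,s=None):
    c=C[n]
    if n=="wrist":
        H=c["hand_eye"]; R=Ro.from_quat(s["tool_rot"]).as_matrix()
        x=np.linalg.inv(H)@np.r_[R.T@(X-s["position"]),1]; x=x[:3]
    else: x=c["R"]@X+c["t"]
    return np.array([c["fx"]*x[0]/x[2]+c["cx"],c["fy"]*x[1]/x[2]+c["cy"]])
E
python3 - <<'E'
from h import *
t=lambda u,v:(u/2.7+120,v/2.7+55)
s=lambda u,v:(u/2.5+190,v/2.5+100)
for k,p,z in [("FL",(213,311),.12),("FR",(574,296),.12),("BL",(204,38),.12),("BR",(553,22),.12),("hL",(316,408),.1),("hR",(481,402),.1),("panelL",(216,350),.112),("panelR",(574,336),.112),("cplFL",(366,337),.06),("cplFR",(416,337),.06),("tab",(428,313),.102),("tubFL",(620,354),.04),("tubBL",(590,258),.04),("clockR",(148,403),.09),("clocktop",(105,365),.09),("sdtip",(680,396),.01),("sdend",(700,565),.015)]:
    print("top",k,onz("top",*t(*p),z).round(4))
for k,p,z in [("FL",(157,104),.12),("FR",(356,280),.12),("BL",(335,20),.12),("BR",(546,172),.12),("hL",(138,198),.1),("hR",(223,279),.1),("panelL",(126,124),.112),("panelR",(328,307),.112)]:
    print("side",k,onz("side",*s(*p),z).round(4))
E
```

```text
top FL [0.6676 0.1241 0.12  ]
top FR [ 0.6766 -0.1604  0.12  ]
top BL [0.8949 0.133  0.12  ]
top BR [ 0.9061 -0.1522  0.12  ]
top hL [0.5925 0.0443 0.1   ]
top hR [ 0.5958 -0.0867  0.1   ]
top panelL [0.6379 0.1224 0.112 ]
top panelR [ 0.646  -0.1606  0.112 ]
top cplFL [0.6569 0.0034 0.06  ]
top cplFR [ 0.6565 -0.0382  0.06  ]
top tab [ 0.6679 -0.046   0.102 ]
top tubFL [ 0.6437 -0.2119  0.04  ]
top tubBL [ 0.7276 -0.1899  0.04  ]
top clockR [0.5994 0.1789 0.09  ]
top clocktop [0.6306 0.2139 0.09  ]
top sdtip [ 0.6114 -0.2687  0.01  ]
top sdend [ 0.4664 -0.2767  0.015 ]
side FL [0.6699 0.123  0.12  ]
side FR [ 0.6794 -0.1579  0.12  ]
side BL [0.8963 0.1312 0.12  ]
side BR [ 0.9049 -0.1539  0.12  ]
side hL [0.5952 0.0427 0.1   ]
side hR [ 0.6007 -0.0807  0.1   ]
side panelL [0.6345 0.1231 0.112 ]
side panelR [ 0.6467 -0.1626  0.112 ]
```

```bash
python3 - <<'E'
from h import *
s=manip.observe(); R=Ro.from_quat(s["tool_rot"]).as_matrix(); print(R.round(4),s["time"])
print(R.T@(np.array([0.59,-0.02,.2])-s["position"]))
y=R[:,1];print(np.degrees(np.arctan2(y[1],y[0])))
E
```

```text
[[-8.000e-04  2.857e-01  9.583e-01]
 [-1.600e-03  9.583e-01 -2.857e-01]
 [-1.000e+00 -1.700e-03 -3.000e-04]] 0.15
[ 0.03119473 -0.47495704  0.57123672]
73.39735614639936
```

Emit:
drive_tool --moves '[{"dp":[0,-0.03,0.036],"twist":0},{"dp":[0,-0.03,0.036],"twist":0},{"dp":[0,-0.03,0.036],"twist":0},{"dp":[0,-0.03,0.036],"twist":0},{"dp":[0,-0.03,0.036],"twist":0},{"dp":[0,-0.03,0.036],"twist":0},{"dp":[0,-0.03,0.036],"twist":0},{"dp":[0,-0.03,0.036],"twist":0},{"dp":[0,-0.03,0.036],"twist":0},{"dp":[0,-0.03,0.036],"twist":0}]' --gripper 0.06

```text
time: 1.15
position: [0.4385, 0.2068, 0.2313]
tool_rot: [0.102, 0.7, -0.102, 0.7]
contact_force: [-0.0, 0.4, 0.1]
opening: 0.471
```

```bash
python3 - <<'E'
from h import *
s=manip.observe(); R=Ro.from_quat(s["tool_rot"]).as_matrix(); print(s["position"],s["opening"],s["time"],s["q"])
print(R.T@(np.array([0.597,-0.02,.2])-s["position"]))
E
```

```text
[0.43847192 0.20682094 0.23127422] 0.4710198993174013 1.15 [ 2.09664691e-01  3.39960186e-01  1.77561479e+00  1.24926222e-04
  1.02608836e+00 -1.07131106e+00]
[ 0.03123937 -0.17204505  0.21675232]
```

Emit:
drive_tool --moves '[{"dp":[0.005,-0.0287,0.0361],"twist":0},{"dp":[0.005,-0.0287,0.0361],"twist":0},{"dp":[0.005,-0.0287,0.0361],"twist":0},{"dp":[0.005,-0.0287,0.0361],"twist":0},{"dp":[0.005,-0.0287,0.0361],"twist":0},{"dp":[0.005,-0.0287,0.0361],"twist":0},{"dp":[0,0,0],"twist":8.5},{"dp":[0,0,0],"twist":8.5},{"dp":[0,0,0],"twist":8.5},{"dp":[0,0,0],"twist":8.5}]'

```text
time: 2.15
position: [0.5959, -0.0186, 0.2008]
tool_rot: [0.304, 0.639, -0.304, 0.638]
contact_force: [0.3, 0.3, -0.6]
opening: 0.471
```

Emit:
drive_tool --moves '[{"dp":[0,0,0],"twist":8.5},{"dp":[0,0,0],"twist":8.5},{"dp":[0,0,0],"twist":8.5},{"dp":[0,0,0],"twist":8.5},{"dp":[0,0,0],"twist":3.4},{"dp":[0,0,0],"twist":0},{"dp":[0,0,0],"twist":0},{"dp":[0,0,0],"twist":0},{"dp":[0,0,0],"twist":0},{"dp":[0,0,0],"twist":0}]'

```text
time: 3.15
position: [0.5962, -0.0184, 0.2013]
tool_rot: [0.491, 0.509, -0.491, 0.509]
contact_force: [0.0, 0.5, -0.8]
opening: 0.469
```

```bash
python3 - <<'E'
from h import *
s=manip.observe(); R=Ro.from_quat(s["tool_rot"]).as_matrix(); print(s["position"],s["opening"],s["time"],s["q"]);y=R[:,1];print(np.degrees(np.arctan2(y[1],y[0])))
cv2.imwrite("pics/c_wrist.png",manip.get_image("wrist")[:,:,::-1])
cv2.imwrite("pics/c_side.png",manip.get_image("side")[:,:,::-1])
E
```

```text
[ 0.59617811 -0.01836887  0.20128648] 0.46909195322777514 3.15 [-2.17981578e-01  5.24289005e-01  1.53724434e+00 -1.93410280e-05
  1.08009329e+00 -2.53137490e-01]
2.0148075807621453
```

View pics/c_wrist.png

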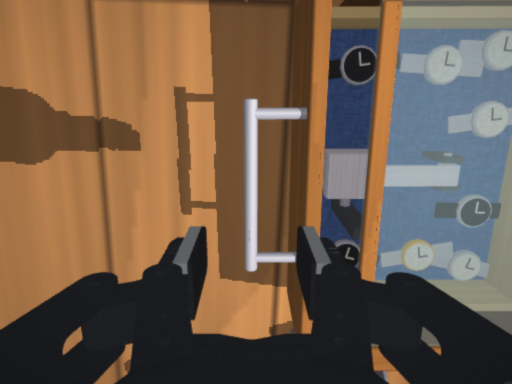

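View pics/c_side.png

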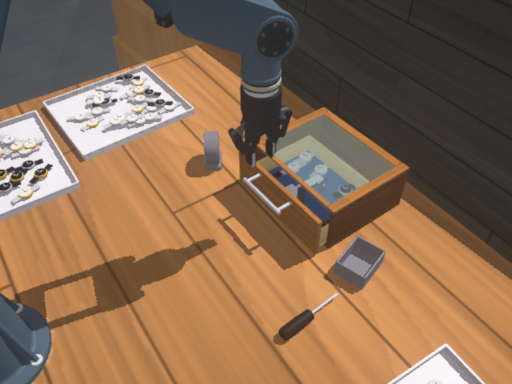

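```bash
python3 - <<'E'
from h import *
s=manip.observe()
for p,z in [((251,100),.1),((251,270),.1),((313,20),.112),((303,330),.112),((344,148),.06)]: print(onz("wrist",*p,z,s).round(4))
print(proj("wrist",np.array([.596,-.02,.1]),s))
E
```

```text
[0.5936 0.0429 0.1   ]
[ 0.5982 -0.088   0.1   ]
[0.6306 0.0928 0.112 ]
[ 0.6411 -0.1328  0.112 ]
[0.6729 0.0061 0.06  ]
[251.27045433 187.31484415]
```

Emit:
drive_tool --moves '[{"dp":[0.015,0,0.004],"twist":0},{"dp":[0.015,0,0],"twist":0},{"dp":[0.015,0,0],"twist":0},{"dp":[0.015,0,0],"twist":0},{"dp":[0.015,0,0],"twist":0},{"dp":[0.015,0,0],"twist":0},{"dp":[0.015,0,0],"twist":0},{"dp":[0.015,0,0],"twist":0},{"dp":[0,0,0],"twist":0},{"dp":[0,0,0],"twist":0}]'

```text
time: 4.25
position: [0.5964, -0.0224, 0.0813]
tool_rot: [0.491, 0.509, -0.491, 0.509]
contact_force: [-0.4, 0.2, 0.7]
opening: 0.469
```

Emit:
drive_tool --moves '[{"dp":[0,0,0],"twist":0},{"dp":[0,0,0],"twist":0},{"dp":[0,0,0],"twist":0},{"dp":[0,0,0],"twist":0},{"dp":[0,0,0],"twist":0},{"dp":[0,0,0],"twist":0},{"dp":[0,0,0],"twist":0},{"dp":[0,0,0],"twist":0},{"dp":[0,0,0],"twist":0},{"dp":[0,0,0],"twist":0}]' --gripper 1

```text
time: 5.25
position: [0.5966, -0.0225, 0.0823]
tool_rot: [0.491, 0.508, -0.491, 0.509]
contact_force: [-1.0, -0.5, 6.2]
opening: 0.095
```

Emit:
drive_tool --moves '[{"dp":[0,-0.006,0],"twist":0},{"dp":[0,-0.012,0],"twist":0},{"dp":[0,-0.014,0],"twist":0},{"dp":[0,-0.015,0],"twist":0},{"dp":[0,-0.015,0],"twist":0},{"dp":[0,-0.015,0],"twist":0},{"dp":[0,-0.015,0],"twist":0},{"dp":[0,-0.014,0],"twist":0},{"dp":[0,-0.008,0],"twist":0},{"dp":[0,-0.004,0],"twist":0}]'

```text
time: 6.25
position: [0.4793, -0.0269, 0.0823]
tool_rot: [0.492, 0.507, -0.491, 0.51]
contact_force: [3.5, 1.7, 4.9]
opening: 0.094
```

Emit:
drive_tool --moves '[{"dp":[0,-0.002,0],"twist":0},{"dp":[0,-0.002,0],"twist":0},{"dp":[0,-0.001,0],"twist":0},{"dp":[0,0,0],"twist":0},{"dp":[0,0,0],"twist":0},{"dp":[0,0,0],"twist":0},{"dp":[0,0,0],"twist":0},{"dp":[0,0,0],"twist":0},{"dp":[0,0,0],"twist":0},{"dp":[0,0,0],"twist":0}]'

```text
time: 7.25
position: [0.4751, -0.0271, 0.0823]
tool_rot: [0.492, 0.507, -0.49, 0.51]
contact_force: [1.4, 0.3, 7.8]
opening: 0.089
```

```bash
python3 - <<'E'
from h import *
s=manip.observe(); print(s["position"],s["contact_force"],s["moment"],s["time"])
cv2.imwrite("pics/d_top.png",cv2.resize(manip.get_image("top")[100:280,130:370,::-1],None,fx=3,fy=3,interpolation=cv2.INTER_CUBIC))
E
```

```text
[ 0.4750796  -0.02707704  0.08228387] [1.41178858 0.34711735 7.81287835] [ 0.15572186 -0.30435347  0.04252737] 7.25
```

View pics/d_top.png

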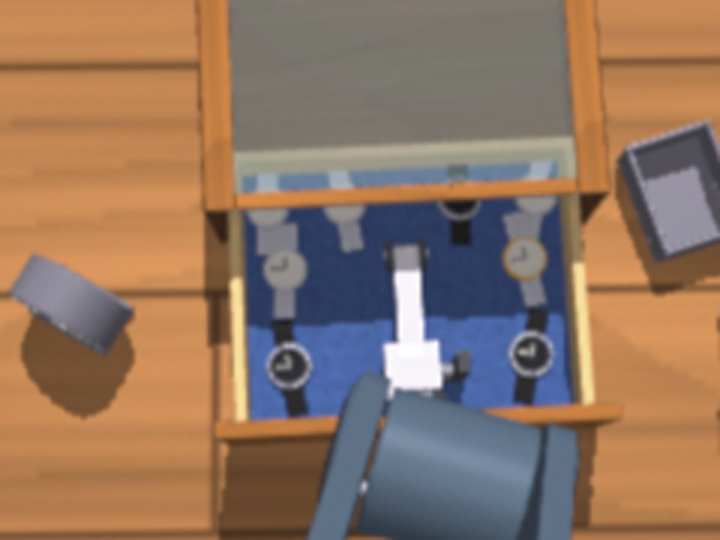

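Emit:
drive_tool --moves '[{"dp":[0,-0.002,0],"twist":0},{"dp":[0,-0.002,0],"twist":0},{"dp":[0,-0.001,0],"twist":0},{"dp":[0,0,0],"twist":0},{"dp":[0,0,0],"twist":0},{"dp":[0,0,0],"twist":0},{"dp":[0,0,0],"twist":0},{"dp":[0,0,0],"twist":0},{"dp":[0,0,0],"twist":0},{"dp":[0,0,0],"twist":0}]'

```text
time: 8.3
position: [0.4727, -0.0272, 0.0823]
tool_rot: [0.494, 0.506, -0.489, 0.511]
contact_force: [6.7, 3.4, 2.8]
opening: 0.094
```

Emit:
drive_tool --moves '[{"dp":[0,0.001,0],"twist":0},{"dp":[0,0,0],"twist":0},{"dp":[0,0,0],"twist":0},{"dp":[0,0,0],"twist":0},{"dp":[0,0,0],"twist":0},{"dp":[0,0,0],"twist":0},{"dp":[-0.02,0,0],"twist":0},{"dp":[-0.03,0,0],"twist":0},{"dp":[-0.04,0,0],"twist":0},{"dp":[-0.04,0,0],"twist":0}]' --gripper 0.06

```text
time: 9.3
position: [0.4687, -0.0266, 0.2123]
tool_rot: [0.491, 0.509, -0.492, 0.508]
contact_force: [0.6, -0.1, -0.4]
opening: 0.472
```

Emit:
drive_tool --moves '[{"dp":[0,0.005,0.003],"twist":-8.5},{"dp":[0,0,0],"twist":-8.5},{"dp":[0,0,0],"twist":-8.5},{"dp":[0,0,0],"twist":-8.5},{"dp":[0,0,0],"twist":-8.5},{"dp":[0,0,0],"twist":-8.5},{"dp":[0,0,0],"twist":-8.5},{"dp":[0,0,0],"twist":-8.5},{"dp":[0,0,0],"twist":-8.5},{"dp":[0,0,0],"twist":-8.5}]'

```text
time: 10.3
position: [0.4741, -0.0295, 0.2112]
tool_rot: [0.016, 0.707, -0.016, 0.707]
contact_force: [-0.7, 0.1, 0.1]
opening: 0.47
```

```bash
python3 - <<'E'
from h import *
s=manip.observe(); R=Ro.from_quat(s["tool_rot"]).as_matrix(); print(s["position"],s["opening"],s["time"],s["q"]);y=R[:,1];print(np.degrees(np.arctan2(y[1],y[0])))
cv2.imwrite("pics/e_wrist.png",manip.get_image("wrist")[:,:,::-1])
print(R.T@(np.array([.560,-.0588,.15])-s["position"]), proj("wrist",np.array([.56,-.0588,.102]),s))
E
```

```text
[ 0.47413594 -0.02954419  0.21118033] 0.4698133972734978 10.3 [-2.98039861e-01  3.57101336e-01  1.82100539e+00 -5.36693701e-05
  9.64087923e-01 -1.82237416e+00]
87.33967430081816
[ 0.06112586 -0.02524548  0.08716575] [221.71092114 285.26135906]
```

View pics/e_wrist.png

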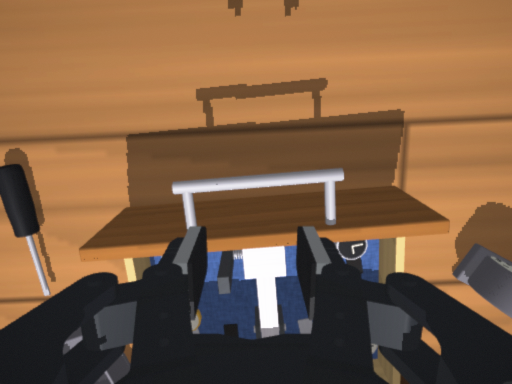

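```bash
python3 - <<'E'
from h import *
s=manip.observe()
for p in [(173,188),(343,175)]: print(onz("wrist",*p,.1,s).round(4))
im=cv2.imread("pics/e_wrist.png")[230:350,180:320]
cv2.imwrite("pics/e2.png",cv2.resize(im,None,fx=5,fy=5,interpolation=cv2.INTER_CUBIC))
im=manip.get_image("top")[130:260,180:320,::-1]
cv2.imwrite("pics/e3.png",cv2.resize(im,None,fx=5,fy=4.5,interpolation=cv2.INTER_CUBIC)); 
E
```

```text
[ 0.4755 -0.0909  0.1   ]
[0.4708 0.0402 0.1   ]
```

View pics/e2.png

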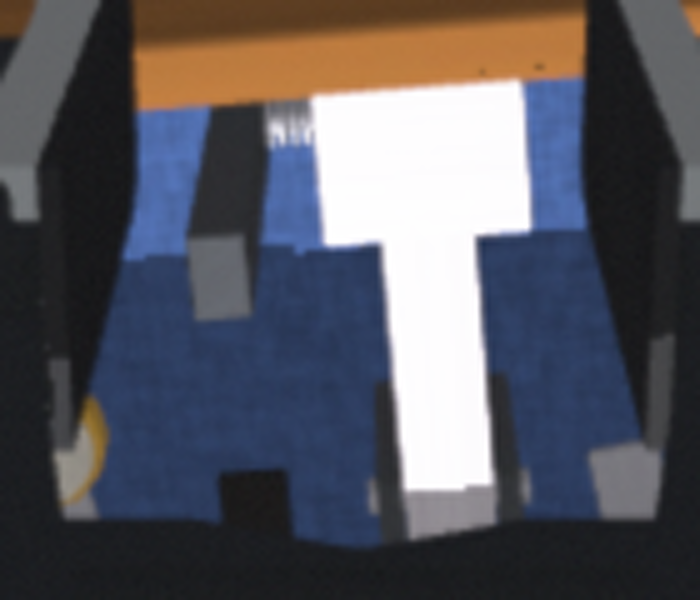

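View pics/e3.png

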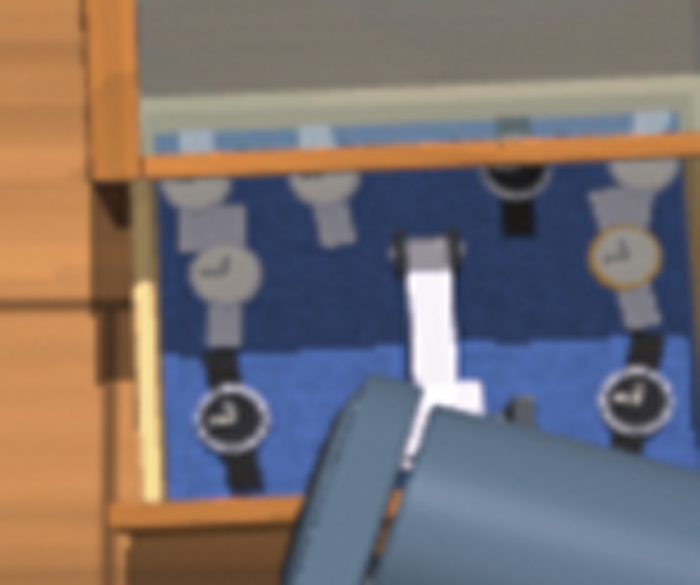

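```bash
python3 - <<'E'
from h import *
s=manip.observe(); R=Ro.from_quat(s["tool_rot"]).as_matrix()
X=onz("wrist",222/5+180,276.5/5+230,.102,s); print(X)
for a,b in [((190,235),(195,320)),((250,232),(252,316)),((190,235),(250,232))]:
    A,B=[onz("wrist",p[0]/5+180,p[1]/5+230,.102,s) for p in(a,b)]; print((B-A).round(4))
c=np.radians(-4.7); 
T=Ro.from_euler('x',c).as_matrix()
print((R@T)[:,1], T.T@R.T@(np.r_[X[:2],.15]-s["position"]))
print("top",proj("top",X), s["position"])
E
```

```text
[ 0.5600447  -0.05711921  0.102     ]
[ 0.0158 -0.0004  0.    ]
[ 0.0156 -0.0007  0.    ]
[-0.      0.0099  0.    ]
[-2.93425958e-02  9.99569408e-01  1.06119710e-04] [ 0.06115866 -0.03008911  0.08505088]
top [284.80649062 220.57085178] [ 0.47417765 -0.02954429  0.21120344]
```

Emit:
drive_tool --moves '[{"dp":[0,0,0],"twist":-4.7},{"dp":[0,-0.006,0.017],"twist":0},{"dp":[0,-0.006,0.017],"twist":0},{"dp":[0,-0.006,0.017],"twist":0},{"dp":[0,-0.006,0.017],"twist":0},{"dp":[0,-0.006,0.017],"twist":0},{"dp":[0.02,0,0],"twist":0},{"dp":[0.02,0,0],"twist":0},{"dp":[0.02,0,0],"twist":0},{"dp":[0.01,0,0],"twist":0}]'

```text
time: 11.4
position: [0.5592, -0.0568, 0.1396]
tool_rot: [-0.009, 0.708, 0.01, 0.706]
contact_force: [-0.7, 0.6, 0.3]
opening: 0.468
```

```bash
python3 - <<'E'
from h import *
s=manip.observe(); R=Ro.from_quat(s["tool_rot"]).as_matrix(); print(s["position"],s["opening"],s["time"],s["q"],R[:,1])
cv2.imwrite("pics/f_wrist.png",manip.get_image("wrist")[:,:,::-1])
print(R.T@(np.array([.560,-.0572,.070])-s["position"]), proj("wrist",np.array([.56,-.0572,.102]),s))
E
```

```text
[ 0.55917718 -0.05677295  0.1395597 ] 0.46791636701665157 11.4 [-2.99976712e-01  5.68848090e-01  1.67479336e+00 -8.37792466e-06
  9.01226178e-01 -1.89742582e+00] [-0.0266532   0.99964419  0.00104458]
[ 0.06955634 -0.00052149  0.00102705] [251.66876729 217.12261417]
```

View pics/f_wrist.png

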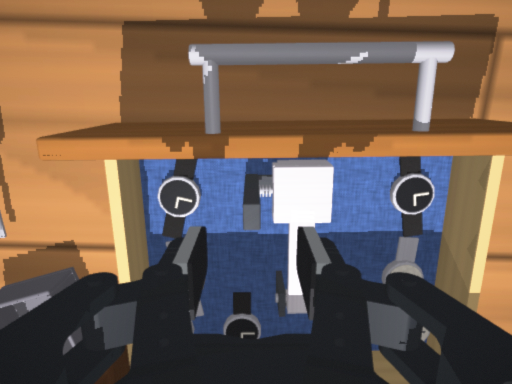

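Emit:
drive_tool --moves '[{"dp":[0.01,0,0.001],"twist":0},{"dp":[0.01,0,0],"twist":0},{"dp":[0.01,0,0],"twist":0},{"dp":[0.01,0,0],"twist":0},{"dp":[0.01,0,0],"twist":0},{"dp":[0.01,0,0],"twist":0},{"dp":[0.009,0,0],"twist":0},{"dp":[0,0,0],"twist":0},{"dp":[0,0,0],"twist":0},{"dp":[0,0,0],"twist":0}]'

```text
time: 12.45
position: [0.5617, -0.0572, 0.0726]
tool_rot: [-0.011, 0.707, 0.01, 0.707]
contact_force: [0.2, -0.1, 0.7]
opening: 0.47
```

Emit:
drive_tool --moves '[{"dp":[0,0,0],"twist":0},{"dp":[0,0,0],"twist":0},{"dp":[0,0,0],"twist":0},{"dp":[0,0,0],"twist":0},{"dp":[0,0,0],"twist":0},{"dp":[0,0,0],"twist":0},{"dp":[0,0,0],"twist":0},{"dp":[0,0,0],"twist":0},{"dp":[0,0,0],"twist":0},{"dp":[0,0,0],"twist":0}]' --gripper 1

```text
time: 13.45
position: [0.5616, -0.0569, 0.0728]
tool_rot: [-0.01, 0.707, 0.011, 0.707]
contact_force: [-0.6, 1.8, 5.8]
opening: 0.111
```

Emit:
drive_tool --moves '[{"dp":[0,-0.0015,0],"twist":0},{"dp":[0,-0.0015,0],"twist":0},{"dp":[0,-0.0015,0],"twist":0},{"dp":[0,-0.0015,0],"twist":0},{"dp":[0,-0.0015,0],"twist":0},{"dp":[0,-0.0015,0],"twist":0},{"dp":[0,-0.0015,0],"twist":0},{"dp":[0,-0.0015,0],"twist":0},{"dp":[0,0,0],"twist":0},{"dp":[0,0,0],"twist":0}]'

```text
time: 14.45
position: [0.5619, -0.0673, 0.0726]
tool_rot: [-0.009, 0.707, 0.011, 0.707]
contact_force: [0.6, 6.3, 5.2]
opening: 0.103
```

```bash
python3 - <<'E'
from h import *
s=manip.observe(); R=Ro.from_quat(s["tool_rot"]).as_matrix(); print(s["position"],s["contact_force"],s["moment"],s["time"],R.round(3))
im=manip.get_image("wrist")[130:330,130:400,::-1]
cv2.imwrite("pics/g.png",cv2.resize(im,None,fx=2.9,fy=2.9))
E
```

```text
[ 0.561885   -0.06725988  0.07263223] [0.56089973 6.27111244 5.20728165] [ 1.22410638 -0.11891566  0.12263241] 14.45 [[ 0.001 -0.029  1.   ]
 [ 0.003  1.     0.029]
 [-1.     0.003  0.001]]
```

View pics/g.png

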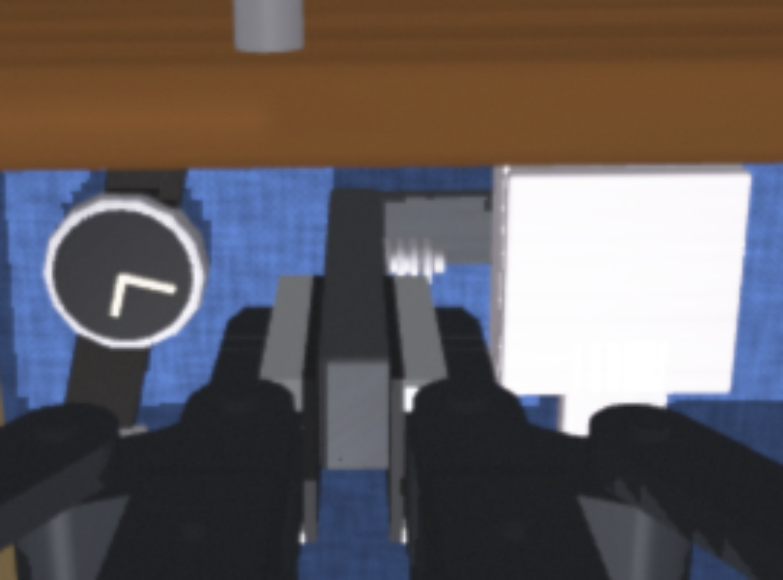

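Emit:
drive_tool --moves '[{"dp":[0,-0.001,0],"twist":0},{"dp":[0,-0.001,0],"twist":0},{"dp":[0,-0.0005,0],"twist":0},{"dp":[0,0,0],"twist":0},{"dp":[0,0,0],"twist":0},{"dp":[0,0,0],"twist":0},{"dp":[0,0,0],"twist":0},{"dp":[0,0,0],"twist":0},{"dp":[0,0,0],"twist":0},{"dp":[0,0,0],"twist":0}]'

```text
time: 15.5
position: [0.562, -0.0694, 0.0727]
tool_rot: [-0.009, 0.707, 0.011, 0.707]
contact_force: [0.5, 8.7, 6.0]
opening: 0.106
```

```bash
python3 - <<'E'
import numpy as np
r=np.array([-.09,.050])
p=None
for d in range(0,41,2):
    t=np.radians(d); q=np.array([r[0]*np.cos(t)+r[1]*np.sin(t), r[1]*np.cos(t)-r[0]*np.sin(t)])
    print(d,(q-r).round(4), (q-p).round(4) if p is not None else ""); p=q
E
```

```text
0 [0. 0.] 
2 [0.0018 0.0031] [0.0018 0.0031]
4 [0.0037 0.0062] [0.0019 0.003 ]
6 [0.0057 0.0091] [0.002 0.003]
8 [0.0078 0.012 ] [0.0021 0.0029]
10 [0.01   0.0149] [0.0022 0.0028]
12 [0.0124 0.0176] [0.0023 0.0028]
14 [0.0148 0.0203] [0.0024 0.0027]
16 [0.0173 0.0229] [0.0025 0.0026]
18 [0.0199 0.0254] [0.0026 0.0025]
20 [0.0225 0.0278] [0.0027 0.0024]
22 [0.0253 0.0301] [0.0028 0.0023]
24 [0.0281 0.0323] [0.0028 0.0022]
26 [0.031  0.0344] [0.0029 0.0021]
28 [0.034  0.0364] [0.003 0.002]
30 [0.0371 0.0383] [0.003  0.0019]
32 [0.0402 0.0401] [0.0031 0.0018]
34 [0.0433 0.0418] [0.0032 0.0017]
36 [0.0466 0.0434] [0.0032 0.0016]
38 [0.0499 0.0448] [0.0033 0.0015]
40 [0.0532 0.0462] [0.0033 0.0013]
```

Emit:
drive_tool --moves '[{"dp":[-0.0031,0,0.0018],"twist":0},{"dp":[-0.003,0,0.0019],"twist":0},{"dp":[-0.003,0,0.002],"twist":0},{"dp":[-0.0029,0,0.0021],"twist":0},{"dp":[-0.0028,0,0.0022],"twist":0},{"dp":[-0.0028,0,0.0023],"twist":0},{"dp":[-0.0027,0,0.0024],"twist":0},{"dp":[-0.0026,0,0.0025],"twist":0},{"dp":[-0.0025,0,0.0026],"twist":0},{"dp":[-0.0024,0,0.0027],"twist":0}]'

```text
time: 16.5
position: [0.578, -0.0672, 0.0964]
tool_rot: [-0.008, 0.712, 0.013, 0.702]
contact_force: [-2.5, 8.3, -8.6]
opening: 0.105
```

```bash
python3 - <<'E'
from h import *
s=manip.observe(); print(s["position"],s["contact_force"],s["moment"],s["time"])
for n in("wrist","side"):
    im=manip.get_image(n)[...,::-1]
    im=im[130:330,130:400] if n=="wrist" else im[120:300,170:420]
    cv2.imwrite(f"pics/h_{n}.png",cv2.resize(im,None,fx=2.9,fy=2.9))
E
```

```text
[ 0.57802955 -0.06716914  0.09642543] [-2.52163792  8.29213667 -8.57648795] [0.9317454  0.86754655 0.14068781] 16.5
```

View pics/h_wrist.png

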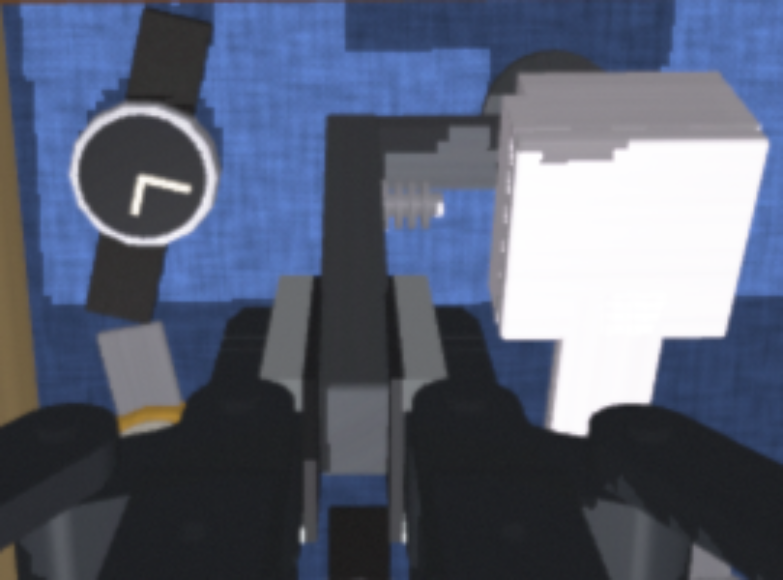

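View pics/h_side.png

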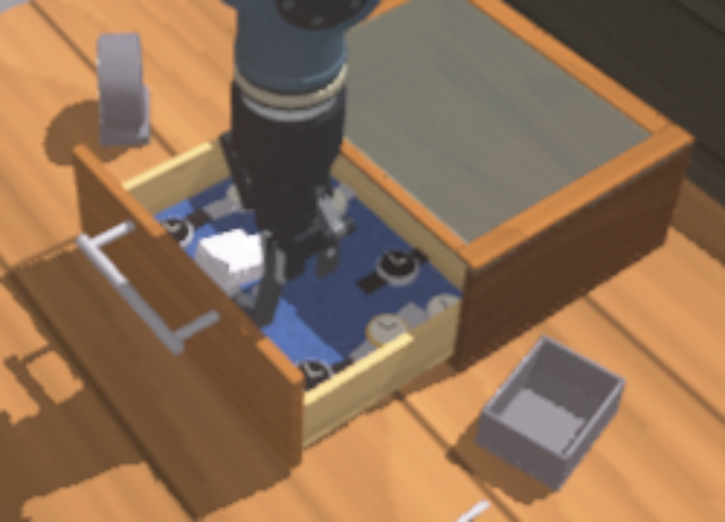

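Emit:
drive_tool --moves '[{"dp":[-0.0023,0,0.0028],"twist":0},{"dp":[-0.0022,0,0.0028],"twist":0},{"dp":[-0.0021,0,0.0029],"twist":0},{"dp":[-0.002,0,0.003],"twist":0},{"dp":[-0.0019,0,0.003],"twist":0},{"dp":[-0.0018,0,0.0031],"twist":0},{"dp":[-0.0017,0,0.0032],"twist":0},{"dp":[-0.0016,0,0.0032],"twist":0},{"dp":[-0.001,0,0.002],"twist":0},{"dp":[0,0,0],"twist":0}]'

```text
time: 17.6
position: [0.6043, -0.0663, 0.1123]
tool_rot: [-0.008, 0.712, 0.013, 0.702]
contact_force: [-2.9, 7.5, -9.7]
opening: 0.103
```

Emit:
drive_tool --moves '[{"dp":[0,0,0],"twist":0},{"dp":[0,0,0],"twist":0},{"dp":[0,0,0],"twist":0},{"dp":[0,0,0],"twist":0},{"dp":[0,0,0],"twist":0},{"dp":[0,0,0],"twist":0},{"dp":[0,0,0],"twist":0},{"dp":[0,0,0],"twist":0},{"dp":[0,0,0],"twist":0},{"dp":[0,0,0],"twist":0}]'

```text
time: 18.6
position: [0.6042, -0.0663, 0.1123]
tool_rot: [-0.008, 0.712, 0.013, 0.702]
contact_force: [-2.1, 7.2, -9.8]
opening: 0.108
```

```bash
python3 - <<'E'
from h import *
s=manip.observe(); print(s["position"],s["contact_force"],s["moment"],s["time"])
for n in("wrist","side","top"):
    im=manip.get_image(n)[...,::-1]; cv2.imwrite(f"pics/ifull_{n}.png",im)
    im=im[90:330,130:400] if n=="wrist" else im[120:300,170:420] if n=="side" else im[55:275,120:400]
    cv2.imwrite(f"pics/i_{n}.png",cv2.resize(im,None,fx=2.4,fy=2.4))
E
```

```text
[ 0.60424578 -0.06628188  0.11229438] [-2.12936506  7.23459071 -9.82327108] [1.01377352 0.80559779 0.08161587] 18.6
```

View pics/i_wrist.png

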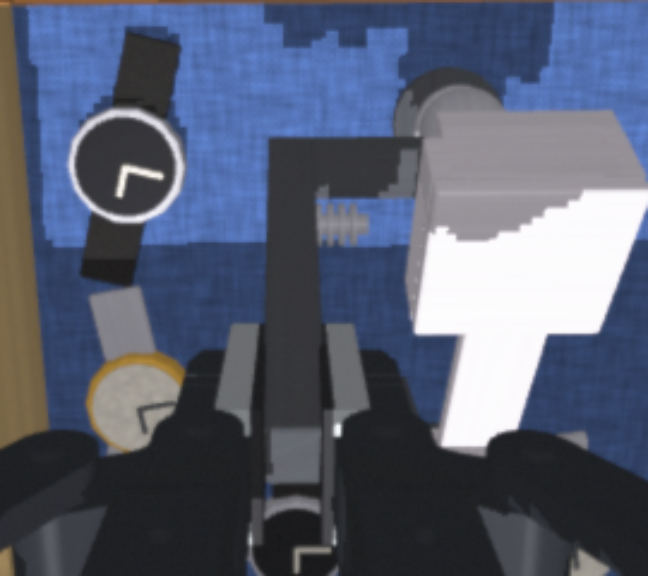

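View pics/i_side.png

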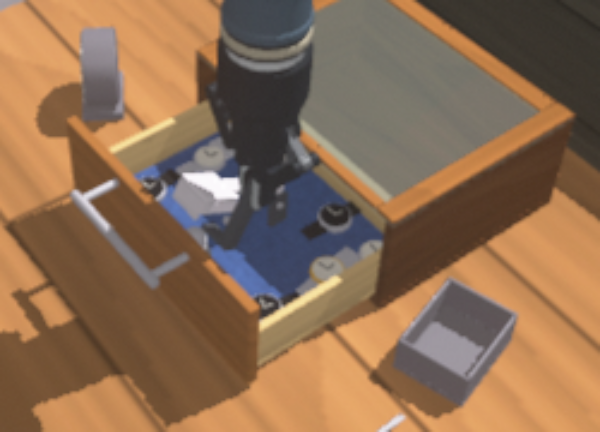

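View pics/i_top.png

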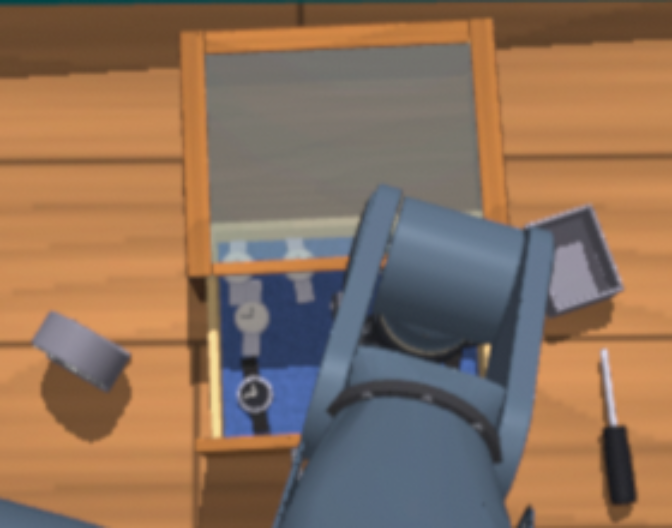

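```bash
python3 - <<'E'
from h import *
im=cv2.imread("pics/ifull_top.png")[200:270,190:270]
cv2.imwrite("pics/j.png",cv2.resize(im,None,fx=8,fy=8,interpolation=cv2.INTER_NEAREST))
E
```

```text
(no output)
```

View pics/j.png

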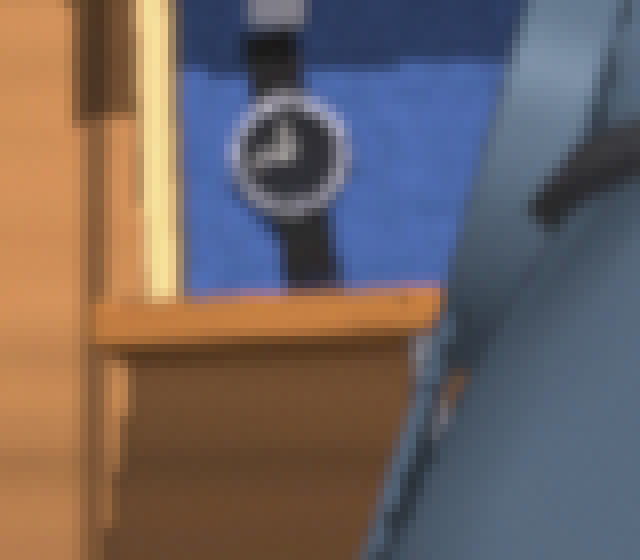

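```bash
python3 - <<'E'
from h import *
F=np.array([.673,-.018]); ax=np.array([np.cos(.034),np.sin(.034)])
for u,v in [(201.9,243.1),(216,241.8)]:
    X=onz("top",u,v,.112); print(X,-(X[:2]-F)@ax-.013)
s=manip.observe()
# bar coupler front face corners in wrist view (crop 2.4 + (130,90))
p=[(425,110),(612,112),(425,190),(645,190),(413,333),(598,333)]
for u,v in p: print(onz("wrist",u/2.4+130,v/2.4+90,.1,s).round(4))
E
```

```text
[0.5139114  0.11770951 0.112     ] 0.14138341888623557
[0.51625834 0.08831688 0.112     ] 0.1400369970891891
[ 0.5559 -0.0428  0.1   ]
[ 0.5553 -0.0071  0.1   ]
[ 0.5714 -0.0417  0.1   ]
[0.5702 0.0013 0.1   ]
[ 0.6011 -0.0421  0.1   ]
[ 0.6001 -0.0043  0.1   ]
```

Emit:
drive_tool --moves '[{"dp":[-0.0018,0,0.0022],"twist":0},{"dp":[-0.0016,0,0.0022],"twist":0},{"dp":[-0.0014,0,0.0022],"twist":0},{"dp":[0,0,0],"twist":0},{"dp":[0,0,0],"twist":0},{"dp":[0,0,0],"twist":0},{"dp":[0,0,0],"twist":0},{"dp":[0,0,0],"twist":0},{"dp":[0,0,0],"twist":0},{"dp":[0,0,0],"twist":0}]'

```text
time: 19.75
position: [0.6108, -0.066, 0.1168]
tool_rot: [-0.008, 0.712, 0.013, 0.702]
contact_force: [-0.9, 7.8, -10.9]
opening: 0.103
```

```bash
python3 - <<'E'
from h import *
s=manip.observe(); print(s["position"],s["contact_force"],s["moment"],s["time"],s["opening"])
for n in("wrist","side","top"):
    im=manip.get_image(n)[...,::-1]; cv2.imwrite(f"pics/k_{n}.png",im)
im=cv2.imread("pics/k_top.png")[200:270,190:270]
a=cv2.resize(im,(480,420),interpolation=cv2.INTER_NEAREST)
w=cv2.resize(cv2.imread("pics/k_wrist.png")[90:330,130:400],(300,267))
sd=cv2.resize(cv2.imread("pics/k_side.png")[120:300,170:420],(300,216))
c=np.zeros((490,790,3),np.uint8); c[:420,:480]=a; c[:267,485:785]=w; c[270:486,485:785]=sd
cv2.imwrite("pics/k.png",c)
E
```

```text
[ 0.6107634  -0.06600767  0.1167619 ] [ -0.89032242   7.81828727 -10.91949381] [0.93248964 0.82768443 0.14301769] 19.75 0.10279188711697516
```

View pics/k.png

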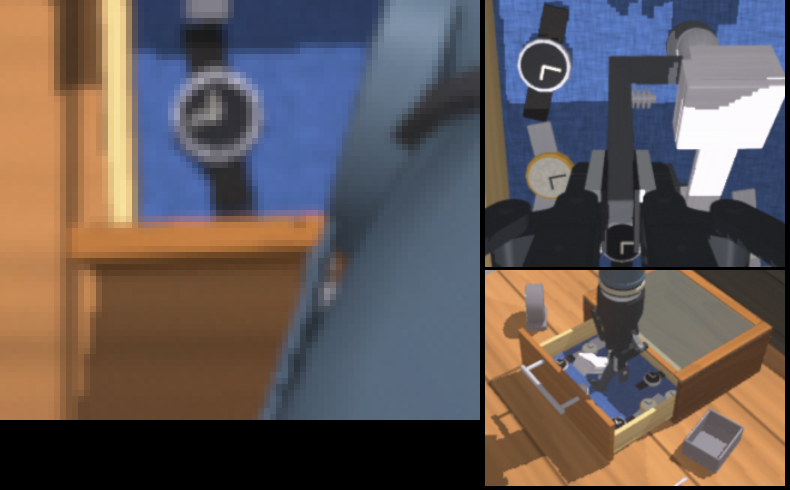

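```bash
python3 - <<'E'
from h import *
s=manip.observe(); print(s["position"],abs(s["qvel"]).max(),s["time"],s["opening"])
print(manip.sign_off())
E
```

```text
[ 0.61073068 -0.06598822  0.11676168] 0.0005189068178806093 19.9 0.1030972777399637
the job is handed in; nothing more can be done
None
```

I handed the job in at 19.9 s with the drawer out and the gripper still holding the bar raised by its tab. Sign-off reports no verdict, so the figures below are my own measurements.

- **Drawer:** it was already about 26 mm open at the start. I gripped the handle rod and pulled until the drawer hit its stop, where the arm stopped following the command and the force rose to about 7 N. In the last top view it reads about 0.14 m out.
- **Latch:** I gripped the tab with the jaws along the case's y and pulled it about 12.5 mm sideways. The force along y reached 8.7 N, which fits the spring, and the bar was still down. After the lift, the tool position still puts the latch at about 11 mm.
- **Bar:** I lifted it along its hinge arc to about 35–37°. The tool height gives 37°, while its forward travel, allowing for the drawer creeping in a little, gives about 34°; both are within 25–50°.
- **Final state:** the arm is still, and the jaws are closed on the tab at about 9 mm. The tool reads about 11 N of load downward and 8 N from the spring.
- **Bystanders:** the clock, screwdriver and tub look unmoved in the top and side views. I checked this by eye, not by measurement.

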